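# Draw the inspection boom out to its set mark and hold it for the reading

### The job

The inspection boom has to be held out over the row of parts to be read, but the tall setting master (yellow band) still stands in its way. First stand the tall master upright on the black rubber pad beside the short one and let go of it; then push the red lock button fully in, take the boom by the black knob on its head and draw it out until the orange pointer is over the red set mark on the ruler. The boom springs back if let go, so finish while still gripping it, steady at the mark; leave the set mark and everything else where it is.

Things in the scene. Friction and masses are not known exactly. Their poses are not given: they have to be found in the camera images.
- station: Inspection station fixed on the cart. Origin on the cart surface under the mouth of the boom's outer tube; x along the boom, outward; z up. Base plate 12 mm high, x -255 to 275, y -65 to 75 mm. Outer tube 34 mm square, x -250 to 0, axis 95 mm high, y 0; black collar at its mouth 118 mm high. Fixed carrier of steel parts at x 150 to 260, y -55 to 30, tops 56 mm high.
- boom (a joint): Travel (m) of the boom (24 mm square steel bar with the sensor head) out of the outer tube along the station's x: 0 home, 0.225 fully out. Locked at home (1 mm of play) until the lock button is in. A return spring pulls it home with 4 N at home, 7 N fully out; damping 12 N s/m: it runs back when let go.
- sensor_head: Grey box 40 (x) x 46 (y) x 48 (z) mm on the boom's end, black lens tube below (down to 65 mm above the cart), black knob on top. Origin at the box centre, 95 mm above the cart, at station x = 35 mm + boom travel, y 0; axes as the station's.
- knob (a point): Black upright cylindrical knob on the sensor head, diameter 24 mm, from 122 to 165 mm above the cart, grippable at any yaw. This point is on its axis, 147 mm above the cart, a good TCP height (fingertips clear the 34 mm disc at its foot). Fingers closing across the boom stay clear of the lock button.
- pointer (a point): Tip of the orange pointer blade (3 mm wide) on the side of the sensor head, over the ruler, 63 mm above the cart. Moves with the boom.
- set_mark (a point): Top centre (59 mm high) of the red set mark, a clip 8 mm long and 24 mm across on the white ruler, which runs along station x 32 to 278 mm at y 55, top 56 mm high, ticks every 10 mm. Axes as the station's. Set elsewhere each time; must not be shifted. The pointer is on the mark when both have the same station x.
- mark_clip (a joint): Position of the red set mark along the ruler, m; it equals the boom travel at which the pointer is exactly over the mark. Stiff (6 N).
- lock_button (a joint): Lock button travel, m: 0 = up (locked), 0.006 = fully in. Pushed straight down with about 4 N it goes in and stays in by itself; the boom is free from about 4 mm on.
- lock_top (a point): Centre of the top of the red round lock button (diameter 27 mm), on the tube's collar at station x -30 mm, y 0; 134 mm above the cart when up, 128 mm when in (its grey housing, 37 mm across, is 126 mm high). Push it with the closed fingertips. The knob stands 65 mm from it when the boom is home.
- tall_master: Tall setting master: upright turned steel cylinder with a yellow band, 130 mm high, shaft diameter 30 mm, foot disc diameter 44 x 12 mm, about 0.3 to 0.6 kg. Origin at the centre of its underside, z up its axis. At the start it stands on the station's plate (12 mm high) in the boom's path, between the sensor head and the carrier.
- pad: Black rubber pad fixed on the cart, 200 (its x) x 110 (its y) x 6 mm, the masters' place. Origin at the centre of its underside. The short master stands on its -x half; the +x half is free for the tall one.
- short_master: Short setting master with a green band, 62 mm high, shaft diameter 28 mm, foot diameter 40 mm; origin at its underside. Stands on the pad; stays there.
- spare_carrier: Loose spare carrier of standing steel parts, 116 x 116 x 53 mm with a black bow handle, far side of the cart; origin under its centre. Leave alone.
- parts_bin: Open blue bin 110 x 150 x 70 mm, far side of the cart; origin under its centre. Leave alone.
- screwdriver: Screwdriver lying between robot and station, about 30 mm high. Leave alone.
- caliper: Caliper lying flat between robot and station, 200 mm long, 10 mm high. Leave alone.
- oil_bottle: White bottle with red cap, diameter 52 mm, 130 mm high, far right of the cart; origin under its centre. Leave alone.
- sleeve: Upright steel sleeve, outer diameter 38 mm, 45 mm high, right side of the cart; origin under its centre. Leave alone.
Mind the look-alikes: they are no part of the job. What is meant by the pad is not white, and is the larger of those in its own colour.

How it is judged:
By the outcome, as a careful person would: the job done as asked, in the order asked, and still so for the second after the job is handed in, while the arm keeps its last pose, push and grip.
It also fails if it takes over 61 s, if anything falls off the work surface, if the arm or the gripper's body presses on something with over 40 N, if the wrist force passes 120 N, or if a joint passes its speed limit or range.

### The arm

A 6-joint arm with a two-finger parallel gripper is mounted at the origin on the work surface. World frame = base frame: x ahead of the robot, y to its left, z up, the work surface at z = 0. Lengths are in m, angles in rad, forces in N, time in s.
With the tool pointing down it reaches from about 0.35 to 0.85 m from the base axis. Payload 8.1 kg.
Tool frame: the origin (TCP) lies between the finger pads, 19 mm behind the fingertips; this is the grasp point; y points along the fingers, x is the direction in which the jaws open and shut, and the axes are right-handed (so a half turn about y gives the same grasp; the last joint's range is limited). The gripper opens to 93 mm and grips with 3 to 60 N. Pads are 15 mm wide; open, the fingers measure 128 mm over their backs; the gripper's body (75 mm by 188 mm) begins 65 mm behind the grasp point.
Start: joints at [-1.368, 0.13, 1.488, -0, 1.523, -0.085], TCP at [0.17, -0.575, 0.237] pointing down, gripper open.
Joint ranges: [-2.96, 2.96], [-0.89, 2.26], [0.02, 2.5], [-1.34, 4.48], [0, 2.73], [-2.66, 2.66]. Speed limits (rad/s): [2.39, 2.39, 2.79, 3.14, 3.14, 3.14].

### API

Orientations are given as a rotation vector (axis times angle).
In Python, from plant import robot gives the robot as it stands.
- The arm moves only by the shell command python3 -m inch 'ROWS' [FORCE]. ROWS is JSON, a list of rows, each a list of 5 numbers: the closure, from -1 (fully open) to 1 (shut), then the shift along the world's x, y, z in m, then the turn about the world's z in rad. A call has 1 to 8 rows; each row is the pose to reach, as a shift and turn from the pose measured when the call began; what a row does not reach only later rows make up. A row lasts 1/8 s, in which the tool goes at most 62.5 mm and 10.7 degrees, less where a joint would pass 70% of its speed; a pose out of reach is approached as far as the arm can. A call with a gripper value outside its range is refused whole. The fingers move at their own pace and stop on an object; FORCE is the grip in N (left out, the last holds). Time passes only in rows, so rows that repeat a pose let the fingers close. It gives the time, the measured TCP pose, the force and the opening at its end, in the units of the state.
- robot.read_state(): the state, without advancing time (a new reading comes with each control period).
- robot.read_camera(name): name is "scene" or "top"; returns a dict with "color" (480x640x3 uint8, red, green, blue), "mtx" (3x3 intrinsics, pixels), "R" (3x3) and "t" (3): a world point X has camera coordinates R X + t. Camera axes: x right, y down, z forward; pixel columns grow to the right and rows downward; lengths in m; the calibration is good to about 2 mm. A picture is of the moment at which its call begins. There is no depth.
- robot.close_job(): hands the job in, once; it reports no verdict.
The state is a dict: "t": time; "q": joint angles; "dq": joint speeds; "joint_torque": joint torques, N m; "tool_pos": TCP position; "orientation": TCP orientation; "force": force on the tool from outside, world axes, zero at the start; "wrist_torque": the same for the moment, N m; "opening": finger opening in m.
Only numpy, scipy, OpenCV 4.12 (cv2) and the standard library are available. Lean on these libraries where they do the work, as an engineer would, in place of code of your own. Each camera call takes 0.05 s, during which the arm holds its last target. There are 200 camera calls.

## Working session

There is one attempt and no reset: what is moved stays moved. The work goes in short steps, Python scripts to look and compute and a shell command to move; the robot and the scene stay as the last step left them, time stands still between calls to the robot, and variables do not carry over. Pictures are saved under pics/ and viewed, about 8 in all and at most 12, crops included, and the job is handed in when it is done.

```bash
ls; mkdir -p pics
cat > h.py <<'E'
import sys; sys.path.insert(0,'.')
from plant import robot
import numpy as np, cv2, json
def snap(cam,name):
    c=robot.read_camera(cam); cv2.imwrite(f'pics/{name}.png',c['color'][:,:,::-1])
    np.savez(f'pics/{name}.npz',mtx=c['mtx'],R=c['R'],t=c['t'],color=c['color']); return c
def ray(name,u,v,z):
    c=np.load(f'pics/{name}.npz'); d=c['R'].T@np.linalg.solve(c['mtx'],[u,v,1]); o=-c['R'].T@c['t']
    return o+d*(z-o[2])/d[2]
def proj(name,X):
    c=np.load(f'pics/{name}.npz'); p=c['mtx']@(c['R']@np.array(X)+c['t']); return p[:2]/p[2]
E
python3 - <<'E'
from h import *
snap('scene','s0'); snap('top','t0')
for n in('s0','t0'):
    c=np.load(f'pics/{n}.npz'); print(-c['R'].T@c['t'],c['R'].round(2).tolist())
s=robot.read_state(); print(s['t'],s['tool_pos'],s['orientation'],s['opening'])
E
```

```text
pics
[ 1.15655339 -0.68357927  0.77678175] [[0.67, 0.74, 0.02], [0.46, -0.39, -0.79], [-0.58, 0.54, -0.61]]
[ 0.28510541 -0.13376151  1.68570002] [[-0.0, -1.0, 0.01], [-0.99, -0.0, -0.15], [0.15, -0.01, -0.99]]
0.1 [ 0.17020103 -0.57482343  0.23646103] [-1.33054982  0.99553822 -0.99337909] 0.09295912462491251
```

View pics/t0.png

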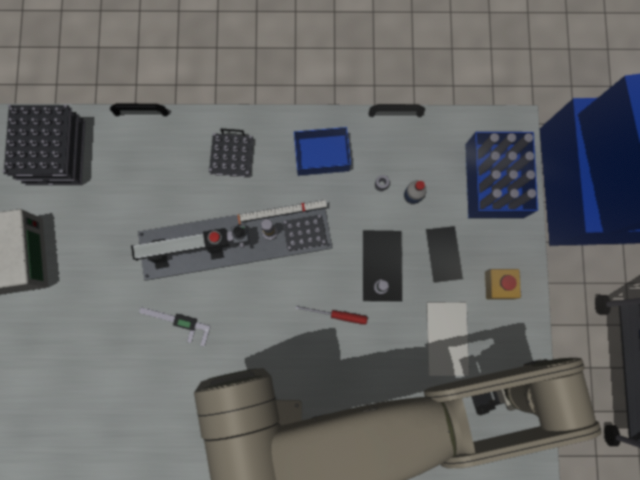

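View pics/s0.png

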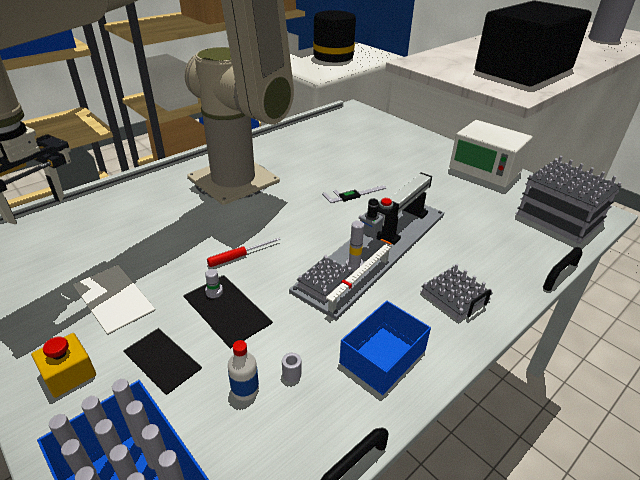

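Top view: the station runs from (140,250) to (330,225), the tall master is near (268,228), the lock button at (214,237), the knob at (238,232) and the set mark at (303,207). The large black pad is at (382,265), with the short master on its near half and the far half free. I'll enlarge both views.

Run:
```python
from h import *
a=np.load('pics/t0.npz')['color'][190:310,125:425]
b=np.load('pics/s0.npz')['color'][165:345,180:450]
f=lambda x,k:cv2.resize(x,None,fx=k,fy=k,interpolation=cv2.INTER_CUBIC)[:,:,::-1]
cv2.imwrite('pics/c1.png',f(a[:,:200],4)); cv2.imwrite('pics/c2.png',f(b[:,:],2.9))
```

```text
(no output)
```

View pics/c1.png

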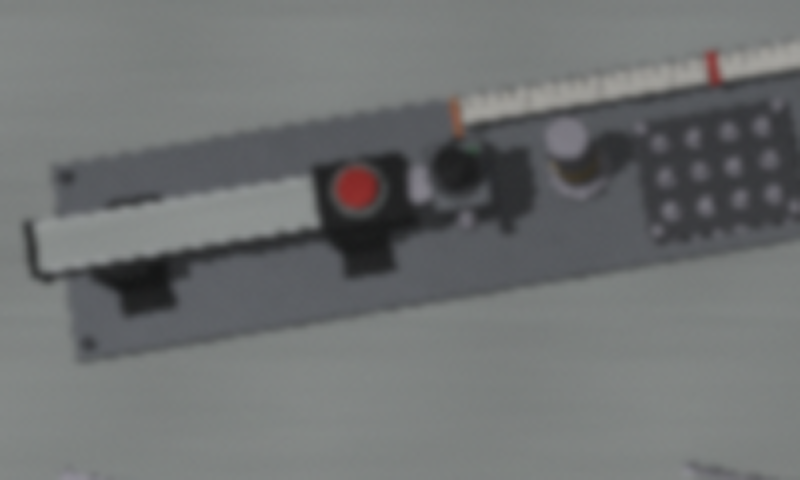

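View pics/c2.png

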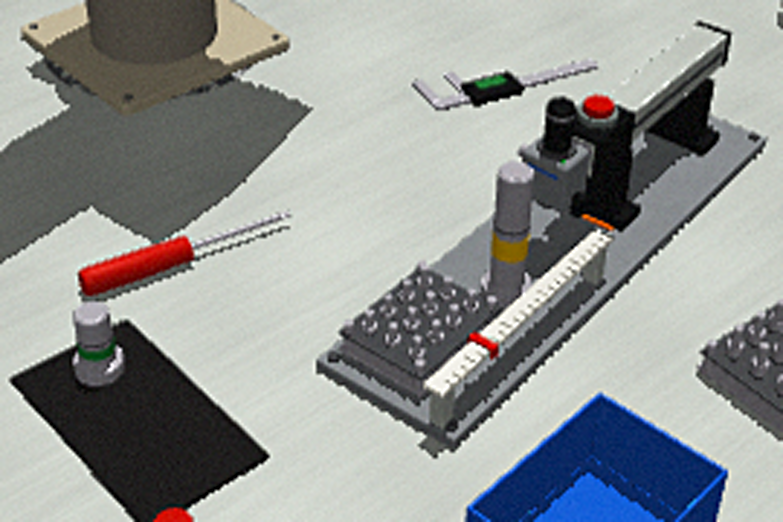

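c1 and c2 show everything I need: button, knob, master top, set mark and plate corners. Next I'll fit the poses jointly from both views.

```bash
cat > fit.py <<'E'
from h import *
from scipy.optimize import least_squares as ls
T=lambda x,y:('t0',125+(x+.5)/4-.5,190+(y+.5)/4-.5)
S=lambda x,y:('s0',180+(x+.5)/2.9-.5,165+(y+.5)/2.9-.5)
P=lambda x,y:('t0',x,y)
st=[(T(356,187),(-30,0,134)),(T(53,167),(-255,75,12)),(T(79,360),(-255,-65,12)),(T(457,166),(35,0,165)),
(S(599,103),(-30,0,134)),(S(561,103),(35,0,165)),(S(318,364),(275,-65,12)),(S(767,138),(-255,75,12))]
mk=[(T(713,69),59),(S(483,344),59)]
def W(p,l): c,s=np.cos(p[2]),np.sin(p[2]); l=np.array(l)/1000.; return [p[0]+c*l[0]-s*l[1],p[1]+s*l[0]+c*l[1],l[2]]
def res(p):
    r=[proj(o[0],W(p,l))-o[1:] for o,l in st]+[proj(o[0],W(p,(p[3]*1000,55,z)))-o[1:] for o,z in mk]
    return np.ravel(r)
o=ls(res,[.62,.0,-1.4,.2]); print('station',o.x,'deg',np.degrees(o.x[2])); print(res(o.x).reshape(-1,2).round(1).tolist())
p=o.x
def point(obs,z): 
    f=lambda q:np.ravel([proj(a[0],[q[0],q[1],z])-a[1:] for a in obs]); r=ls(f,[.6,-.1]); return r.x,f(r.x).round(1)
tm=point([T(567,138),S(515,171)],.142); print('tall',tm)
c,s=np.cos(p[2]),np.sin(p[2]); d=tm[0]-p[:2]; print('tall in station',[c*d[0]+s*d[1],-s*d[0]+c*d[1]])
for n,l in(('lock',(-30,0,134)),('knob',(35,0,147))): print(n,W(p,l))
print('mark',[W(p,(p[3]*1000,55,59))])
for a in [P(363,231),P(401,231),P(402,300),P(363,300),S(12,380),S(125,322),S(268,457)]: print(ray(*a,.006).round(4))
print('short',point([P(381.5,285),S(92,312)],.068))
E
python3 fit.py
```

```text
station [ 0.54141699  0.08660433 -1.39517731  0.21286738] deg -79.93777166472455
[[0.6, 0.3], [-0.4, -0.0], [-0.3, 0.9], [-1.3, -0.8], [-0.2, 0.6], [0.0, 1.1], [-1.1, -0.5], [0.1, 0.3], [0.3, -0.5], [0.3, -0.3]]
tall (array([ 0.56701674, -0.01930701]), array([0. , 0.3, 0.2, 0.3]))
tall in station [np.float64(0.10875500640206279), np.float64(0.006701404468196125)]
lock [np.float64(0.5361754648913482), np.float64(0.11614288904338271), np.float64(0.134)]
knob [np.float64(0.5475321130670091), np.float64(0.05214268168266977), np.float64(0.147)]
mark [[np.float64(0.6327627084718016), np.float64(-0.11337937643764677), np.float64(0.059)]]
[ 0.5734 -0.2816  0.006 ]
[ 0.5736 -0.3889  0.006 ]
[ 0.3795 -0.3875  0.006 ]
[ 0.3795 -0.2793  0.006 ]
[ 0.379  -0.3868  0.006 ]
[ 0.3789 -0.2815  0.006 ]
[ 0.5772 -0.2825  0.006 ]
short (array([ 0.41541762, -0.3257218 ]), array([ 0.6,  0.3,  0.6, -0.1]))
```

Run:
```python
from h import *
from scipy.spatial.transform import Rotation as R
s=robot.read_state(); M=R.from_rotvec(s['orientation']).as_matrix(); print(M.round(3))
a=np.degrees(np.arctan2(M[1,0],M[0,0])); print('jaw yaw',a,'target',-79.94+90,'or',-79.94-90)
print(s['force'],s['q'])
```

```text
[[ 0.284 -0.     0.959]
 [-0.959  0.002  0.284]
 [-0.002 -1.     0.   ]]
jaw yaw -73.51058284215283 target 10.060000000000002 or -169.94
[-0.05908415 -0.50511833  0.84710589] [-1.36842439e+00  1.31087036e-01  1.48922586e+00 -2.24992807e-05
  1.52299851e+00 -8.54214853e-02]
```

```bash
python3 -m inch '[[-1,0.03,0.045,0.02,0.18],[-1,0.065,0.09,0.03,0.36],[-1,0.1,0.14,0.03,0.54],[-1,0.135,0.19,0.03,0.72],[-1,0.17,0.24,0.03,0.9],[-1,0.205,0.287,0.03,1.08],[-1,0.24,0.335,0.03,1.26],[-1,0.275,0.385,0.03,1.459]]' 30; python3 -c "
from h import *
from scipy.spatial.transform import Rotation as R
s=robot.read_state();M=R.from_rotvec(s['orientation']).as_matrix();a=np.degrees(np.arctan2(M[1,0],M[0,0]))
print('to go',.567-s['tool_pos'][0],-.0193-s['tool_pos'][1],.112-s['tool_pos'][2],np.radians(10.06-a),s['q'])"
```

```text
t: 1.1
tool_pos: [0.4459, -0.1881, 0.2663]
orientation: [-1.567, -0.132, 0.135]
force: [-0.1, -0.4, -0.5]
opening: 0.0928
to go 0.12111370140387723 0.1687839958965369 -0.1542771853481295 0.005261357124201997 [-5.04428010e-01 -1.97213592e-01  1.75629313e+00 -9.99558209e-04
  1.58393298e+00 -6.74759104e-01]
```

```bash
python3 -m inch '[[-1,0.035,0.05,0,0.005],[-1,0.07,0.1,0,0.005],[-1,0.1,0.14,0,0.005],[-1,0.121,0.169,0,0.005],[-1,0.121,0.169,-0.04,0.005],[-1,0.121,0.169,-0.04,0.005]]' && python3 -c "
from h import *
s=robot.read_state();print(s['tool_pos'])
snap('scene','s1');c=snap('top','t1')
a=np.load('pics/s1.npz')['color'][120:300,270:450]; b=c['color'][180:260,220:320]
f=lambda x,w,h:cv2.resize(x,(w,h),interpolation=cv2.INTER_CUBIC)
cv2.imwrite('pics/c3.png',np.hstack([f(a,400,400),f(b,400,400)])[:,:,::-1])"
```

```text
t: 1.85
tool_pos: [0.5645, -0.0183, 0.2221]
orientation: [-1.565, -0.131, 0.146]
force: [-0.8, -0.8, 0.4]
opening: 0.0929
[ 0.56447132 -0.01833345  0.22213483]
```

View pics/c3.png

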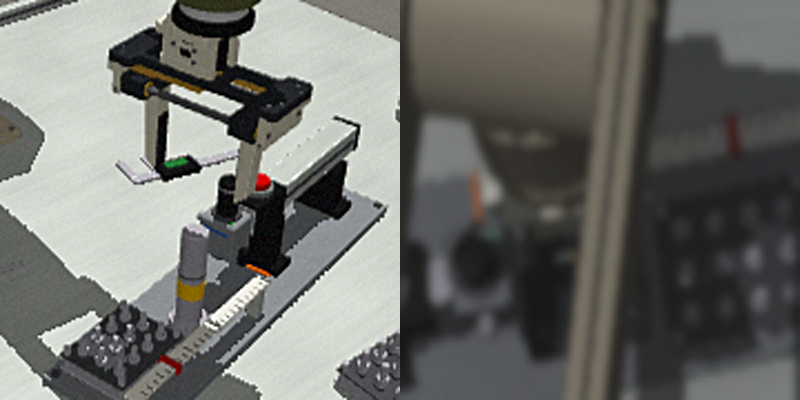

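c3: the fingers, tips at (160,175) and (243,200), straddle the master's line and the jaws run across the boom. The master's top is at (193,232). I'll descend and grip.

```bash
python3 -m inch '[[-1,0.002,-0.001,-0.05,0],[-1,0.002,-0.001,-0.09,0],[-1,0.002,-0.001,-0.11,0],[-1,0.002,-0.001,-0.11,0],[1,0.002,-0.001,-0.11,0],[1,0.002,-0.001,-0.11,0],[1,0.002,-0.001,-0.11,0],[1,0.002,-0.001,-0.11,0]]' 30; python3 -m inch '[[1,0,0,0,0],[1,0,0,0,0],[1,0,0,0,0]]'
```

```text
t: 2.95
tool_pos: [0.5687, -0.0203, 0.1168]
orientation: [-1.566, -0.136, 0.139]
force: [-0.6, 0.4, -0.2]
opening: 0.0574
t: 3.32
tool_pos: [0.5685, -0.0203, 0.1167]
orientation: [-1.566, -0.135, 0.14]
force: [-0.7, -0.7, 1.5]
opening: 0.0295
```

```bash
python3 -m inch '[[1,0,0,0.01,0],[1,0,0,0.03,0],[1,0,0,0.06,0],[1,0,0,0.085,0],[1,0,0,0.085,0]]' 40
```

```text
t: 3.95
tool_pos: [0.5705, -0.0205, 0.2057]
orientation: [-1.568, -0.14, 0.135]
force: [0.2, -0.8, -3.6]
opening: 0.0296
```

```bash
python3 -m inch '[[1,-0.004,-0.03,0,0],[1,-0.012,-0.085,0,0],[1,-0.02,-0.14,0,0],[1,-0.028,-0.2,0,0],[1,-0.036,-0.255,0,0],[1,-0.041,-0.295,0,0],[1,-0.0425,-0.3145,0,0],[1,-0.0425,-0.3145,0,0]]'; python3 -m inch '[[1,0,0,0,0],[1,0,0,0,0]]'; python3 -c "
from h import *
snap('scene','s2');c=snap('top','t2')
a=np.load('pics/s2.npz')['color'][200:360,150:310]; b=c['color'][200:320,330:450]
f=lambda x,w,h:cv2.resize(x,(w,h),interpolation=cv2.INTER_CUBIC)
cv2.imwrite('pics/c4.png',np.hstack([f(a,400,400),f(b,400,400)])[:,:,::-1])"
```

```text
t: 4.95
tool_pos: [0.5274, -0.3356, 0.2047]
orientation: [-1.567, -0.138, 0.134]
force: [-0.4, -0.4, -3.7]
opening: 0.0289
t: 5.2
tool_pos: [0.5278, -0.3342, 0.2045]
orientation: [-1.566, -0.139, 0.136]
force: [-0.3, 0.5, -3.8]
opening: 0.0293
```

View pics/c4.png

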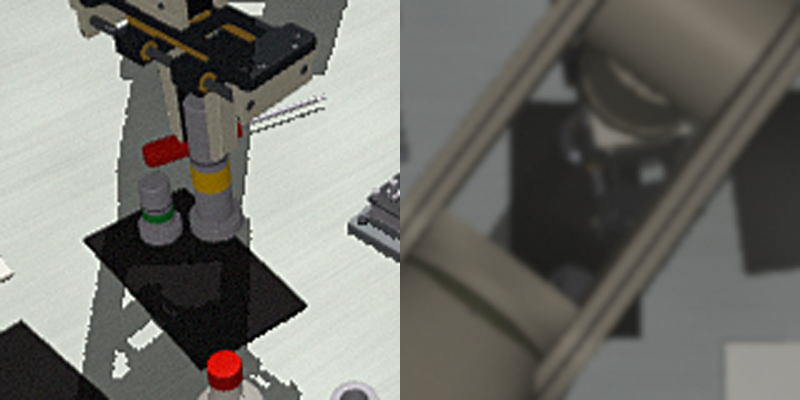

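c4: the master hangs upright in the jaws with its foot at (215,225), which is above the pad once height is allowed for. I'll lower it gently.

```bash
python3 -m inch '[[1,0,-0.001,-0.03,0],[1,0,-0.001,-0.06,0],[1,0,-0.001,-0.08,0],[1,0,-0.001,-0.088,0],[1,0,-0.001,-0.09,0],[1,0,-0.001,-0.09,0],[1,0,-0.001,-0.09,0]]'
```

```text
t: 6.18
tool_pos: [0.5285, -0.336, 0.116]
orientation: [-1.568, -0.14, 0.134]
force: [0.1, -0.4, -3.7]
opening: 0.0295
```

```bash
python3 -m inch '[[1,0,0,-0.002,0],[1,0,0,-0.004,0],[1,0,0,-0.005,0],[1,0,0,-0.006,0],[1,0,0,-0.006,0]]'
```

```text
t: 6.8
tool_pos: [0.5285, -0.3362, 0.1106]
orientation: [-1.568, -0.14, 0.134]
force: [-2.3, 1.1, 2.3]
opening: 0.0294
```

Contact: the load is off the wrist. Releasing and rising.

```bash
python3 -m inch '[[0.3,0,0,0,0],[0,0,0,0,0],[-0.5,0,0,0,0],[-1,0,0,0,0],[-1,0,0,0,0],[-1,0,0,0,0],[-1,0,0,0.04,0],[-1,0,0,0.1,0]]'; python3 -m inch '[[-1,0,0,0.05,0],[-1,0,0.06,0.05,0],[-1,0.005,0.12,0.05,0],[-1,0.005,0.18,0.05,0],[-1,0.006,0.24,0.05,0],[-1,0.007,0.3,0.05,0],[-1,0.007,0.3,0.05,0]]';  python3 -c "
from h import *
snap('scene','s3');c=snap('top','t3')
a=np.load('pics/s3.npz')['color'][150:350,150:410]; b=c['color'][200:320,330:450]
f=lambda x,w,h:cv2.resize(x,(w,h),interpolation=cv2.INTER_CUBIC)
cv2.imwrite('pics/c5.png',np.hstack([f(a,520,400),f(b,280,400)])[:,:,::-1])"
```

```text
t: 7.8
tool_pos: [0.5271, -0.3351, 0.2089]
orientation: [-1.564, -0.137, 0.137]
force: [0.8, -1.4, 0.9]
opening: 0.0927
t: 8.68
tool_pos: [0.534, -0.0312, 0.2592]
orientation: [-1.563, -0.142, 0.141]
force: [0.3, 0.5, 0.4]
opening: 0.0929
```

View pics/c5.png

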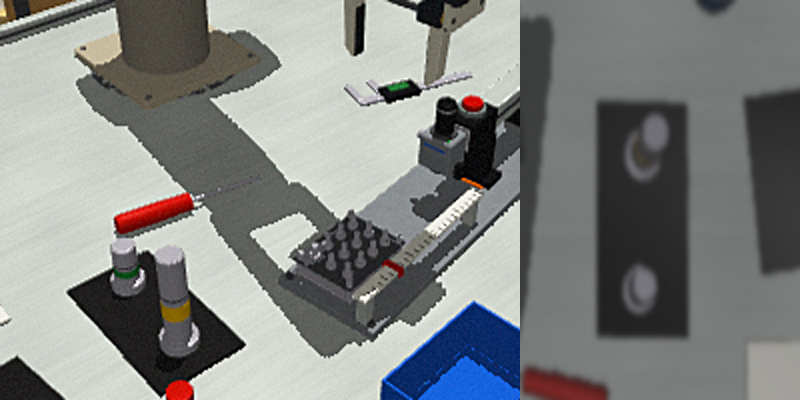

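c5: the tall master stands upright on the free half of the pad (foot (180,338)), with the short one untouched. Next is the lock button.

```bash
python3 -m inch '[[1,0,0.05,0,0],[1,0.001,0.1,0,0],[1,0.002,0.14,0,0],[1,0.002,0.147,-0.03,0],[1,0.002,0.147,-0.07,0],[1,0.002,0.147,-0.09,0],[1,0.002,0.147,-0.09,0],[1,0.002,0.147,-0.09,0]]' 30; python3 -c "
from h import *
snap('scene','s4');a=np.load('pics/s4.npz')['color'][150:270,330:450]
print(robot.read_state()['tool_pos'])
cv2.imwrite('pics/c6.png',cv2.resize(a,(600,600),interpolation=cv2.INTER_CUBIC)[:,:,::-1])"
```

```text
t: 9.78
tool_pos: [0.5372, 0.1116, 0.1707]
orientation: [-1.565, -0.14, 0.136]
force: [0.7, -0.4, -0.3]
opening: 0.0176
[0.53738264 0.1117686  0.1710351 ]
```

View pics/c6.png

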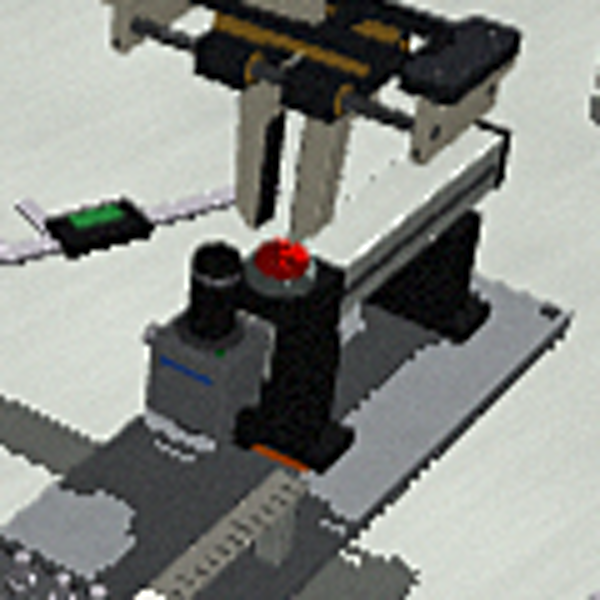

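c6: the closing fingertips, around (285,228), are directly above the red button at (282,258). I'll finish closing, then press down in small steps.

```bash
python3 -m inch '[[1,-0.001,0.004,-0.005,0],[1,-0.001,0.004,-0.01,0],[1,-0.001,0.004,-0.013,0],[1,-0.001,0.004,-0.016,0],[1,-0.001,0.004,-0.019,0],[1,-0.001,0.004,-0.022,0],[1,-0.001,0.004,-0.024,0],[1,-0.001,0.004,-0.024,0]]'
```

```text
t: 10.82
tool_pos: [0.5364, 0.1158, 0.1471]
orientation: [-1.565, -0.14, 0.136]
force: [-2.0, -0.3, 3.6]
opening: 0.0005
```

```bash
python3 -m inch '[[1,0,0,-0.002,0],[1,0,0,-0.003,0],[1,0,0,-0.004,0],[1,0,0,-0.004,0]]'
```

```text
t: 11.32
tool_pos: [0.5366, 0.1158, 0.1468]
orientation: [-1.565, -0.141, 0.135]
force: [-17.1, -1.6, 30.2]
opening: 0.0005
```

Hard stop at 30 N with the fingertips at about 128 mm, so the button is fully in. Moving to the knob.

```bash
python3 -m inch '[[1,0,0,0.03,0],[-1,0,0,0.08,0],[-1,0.005,-0.03,0.08,0],[-1,0.011,-0.064,0.08,0],[-1,0.011,-0.064,0.08,0],[-1,0.011,-0.064,0.08,0],[-1,0.011,-0.064,0.08,0]]'; python3 -c "
from h import *
snap('scene','s5');a=np.load('pics/s5.npz')['color'][130:250,320:440]
print(robot.read_state()['tool_pos'])
cv2.imwrite('pics/c7.png',cv2.resize(a,(600,600),interpolation=cv2.INTER_CUBIC)[:,:,::-1])"
```

```text
t: 12.2
tool_pos: [0.5474, 0.0526, 0.2265]
orientation: [-1.565, -0.142, 0.136]
force: [-0.1, 0.4, 1.0]
opening: 0.0555
[0.54742895 0.05263867 0.22659278]
```

View pics/c7.png

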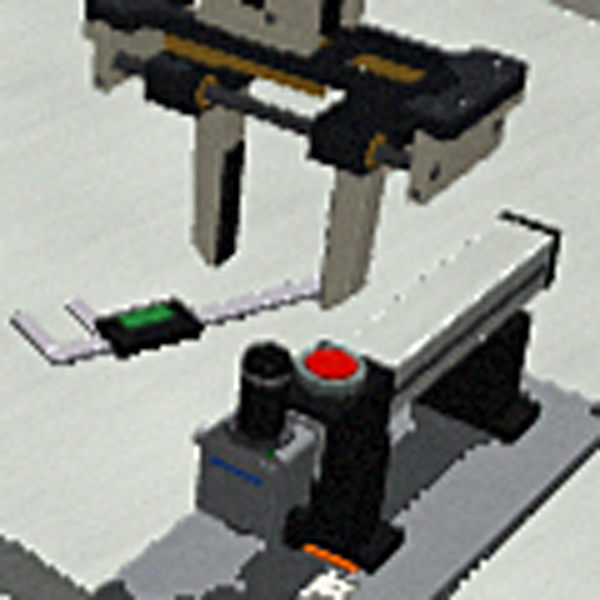

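c7: the button is down in its housing at (330,365). The knob top is at (267,355) and the fingers are opening above it.

```bash
python3 -m inch '[[-1,0,0,-0.02,0],[-1,0,0,-0.05,0],[-1,0,0,-0.075,0],[-1,0,0,-0.079,0],[-1,0,0,-0.079,0],[1,0,0,-0.079,0],[1,0,0,-0.079,0],[1,0,0,-0.079,0]]' 50; python3 -m inch '[[1,0,0,0,0],[1,0,0,0,0],[1,0,0,0,0],[1,0,0,0,0]]'
```

```text
t: 13.25
tool_pos: [0.5478, 0.0526, 0.1483]
orientation: [-1.565, -0.143, 0.135]
force: [0.3, -0.4, -0.0]
opening: 0.0676
t: 13.75
tool_pos: [0.5478, 0.0526, 0.1482]
orientation: [-1.565, -0.143, 0.135]
force: [-0.1, -0.2, -0.5]
opening: 0.0277
```

```bash
python3 -m inch '[[1,0,0,0,0],[1,0,0,0,0],[1,0.0009,-0.005,0,0],[1,0.0035,-0.0197,0,0],[1,0.007,-0.0394,0,0],[1,0.0105,-0.0591,0,0],[1,0.0105,-0.0591,0,0]]'
```

```text
t: 14.62
tool_pos: [0.5568, -0.0071, 0.1481]
orientation: [-1.564, -0.139, 0.137]
force: [-8.6, 2.6, 8.4]
opening: 0.0229
```

```bash
python3 -m inch '[[1,0.003,-0.03,0,0],[1,0.0075,-0.06,0,0],[1,0.0125,-0.09,0,0],[1,0.0175,-0.115,0,0],[1,0.0205,-0.135,0,0],[1,0.0205,-0.135,0,0],[1,0.0205,-0.135,0,0]]'; python3 -c "
from h import *
snap('scene','s6');a=np.load('pics/s6.npz')['color'][220:310,290:410]
print(robot.read_state()['tool_pos'])
cv2.imwrite('pics/c8.png',cv2.resize(a,(800,600),interpolation=cv2.INTER_CUBIC)[:,:,::-1])"
```

```text
t: 15.5
tool_pos: [0.5798, -0.1404, 0.1482]
orientation: [-1.562, -0.144, 0.134]
force: [13.5, 9.5, -5.0]
opening: 0.0233
[ 0.57975235 -0.14025135  0.14819999]
```

View pics/c8.png

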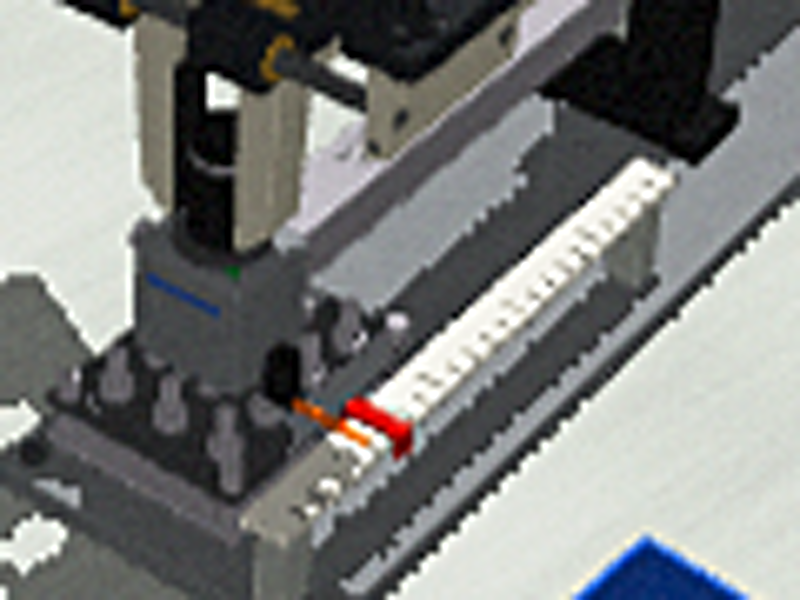

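c8: the orange blade, (295,403) to (368,442), is already past the red mark (centre about (378,418)) on the outer side, and the clip hasn't moved. My mark value was a station x, not a boom travel, so I need to come back. Computing how far.

Run:
```python
from h import *
p=[.54141699,.08660433,-1.39517731]; c,s=np.cos(p[2]),np.sin(p[2])
S=lambda x,y:(290+(x+.5)*.15-.5,220+(y+.5)*.15-.5)
def st(n,uv,z): d=ray(n,*uv,z)[:2]-p[:2]; return (1000*np.array([c*d[0]+s*d[1],-s*d[0]+c*d[1]])).round(1)
for q in((300,406),(335,424),(368,442)): print('ptr',st('s6',S(*q),.063))
for q in((352,404),(379,418),(406,434)): print('mark',st('s6',S(*q),.059))
# colour-based
im=cv2.cvtColor(np.load('pics/s6.npz')['color'],cv2.COLOR_RGB2HSV); r=im[270:300,325:360].astype(int)
v,u=np.nonzero((r[...,1]>150)&(r[...,2]>120)); h=r[v,u,0]
for a,b,z in((0,5,.059),(6,20,.063)):
    m=((h>=a)&(h<=b))|((a==0)&(h>172)); print(m.sum(),u[m].mean()+325,v[m].mean()+270,st('s6',(u[m].mean()+325,v[m].mean()+270),z), sorted(zip((v[m]+270).tolist(),(u[m]+325).tolist())))
# home pointer in top view and scene
print('home ptr',st('t0',(125+457/4,190+110/4),.063), st('s0',(180+597/2.9,165+222/2.9),.063), 'topmark',st('t0',(125+713/4,190+69/4),.059))
s=robot.read_state(); d=s['tool_pos'][:2]-p[:2]; print('tcp st',(1000*np.array([c*d[0]+s_*d[1] if 0 else np.cos(p[2])*d[0]+np.sin(p[2])*d[1],-np.sin(p[2])*d[0]+np.cos(p[2])*d[1]]) if 0 else 0)) if 0 else print([1000*(c*d[0]+np.sin(p[2])*d[1]),1000*(-np.sin(p[2])*d[0]+c*d[1])])
```

```text
ptr [226.6  31.8]
ptr [226.3  46.1]
ptr [226.4  59.7]
mark [211.1  42.4]
mark [210.9  53.5]
mark [211.6  65. ]
30 346.56666666666666 282.7 [211.9  54.5] [(280, 342), (280, 343), (280, 344), (280, 345), (281, 342), (281, 343), (281, 344), (281, 345), (281, 346), (282, 343), (282, 344), (282, 345), (282, 346), (282, 347), (282, 348), (283, 345), (283, 346), (283, 347), (283, 348), (283, 349), (283, 350), (284, 348), (284, 349), (284, 350), (284, 351), (285, 348), (285, 349), (285, 350), (287, 351), (288, 349)]
20 338.95 282.75 [226.4  43.8] [(280, 334), (280, 335), (281, 334), (281, 335), (281, 336), (281, 337), (282, 337), (282, 338), (282, 339), (283, 338), (283, 339), (283, 340), (283, 341), (284, 340), (284, 341), (284, 342), (285, 342), (285, 343), (285, 344), (286, 344)]
home ptr [35.8 53.8] [31.3 46. ] topmark [212.7  52.5]
[np.float64(230.06418065490172), np.float64(-1.8899881585921348)]
```

```bash
python3 -m inch '[[1,-0.0008,0.005,0,0],[1,-0.0017,0.01,0,0],[1,-0.0025,0.0147,0,0],[1,-0.0025,0.0147,0,0],[1,-0.0025,0.0147,0,0]]'
cat > chk.py <<'E'
from h import *
import sys
n=sys.argv[1]
snap('scene',n); acc=[np.load(f'pics/{n}.npz')['color'].astype(float)]
a=acc[0][268:298,325:365].astype(np.uint8)
cv2.imwrite(f'pics/c_{n}.png',cv2.resize(a,(800,600),interpolation=cv2.INTER_CUBIC)[:,:,::-1])
p=[.54141699,.08660433,-1.39517731]; c,s=np.cos(p[2]),np.sin(p[2])
def st(uv,z): d=ray(n,*uv,z)[:2]-p[:2]; return (1000*np.array([c*d[0]+s*d[1],-s*d[0]+c*d[1]])).round(1)
im=cv2.cvtColor(acc[0].astype(np.uint8),cv2.COLOR_RGB2HSV)[270:300,325:365].astype(int)
v,u=np.nonzero((im[...,1]>150)&(im[...,2]>120)); h=im[v,u,0]
for m,z in((((h<=5)|(h>172)),.059),((h>5)&(h<=20),.063)):
    print(m.sum(),st((u[m].mean()+325,v[m].mean()+270),z))
S=robot.read_state(); d=S['tool_pos'][:2]-p[:2]; print('tcp',S['tool_pos'],1000*(c*d[0]+s*d[1]),S['force'],S['dq'].round(4) if hasattr(S['dq'],'round') else S['dq'])
E
python3 chk.py s7
```

```text
t: 16.18
tool_pos: [0.577, -0.124, 0.1481]
orientation: [-1.56, -0.144, 0.135]
force: [0.1, 6.3, 3.4]
opening: 0.0235
18 [212.   57.3]
18 [209.7  44.4]
tcp [ 0.57700962 -0.1240363   0.14814288] 213.61934240261877 [-0.05556255  7.73811996  3.45033733] [-0.0012  0.0013 -0.0021  0.0015 -0.0004  0.0004]
```

View pics/c_s7.png

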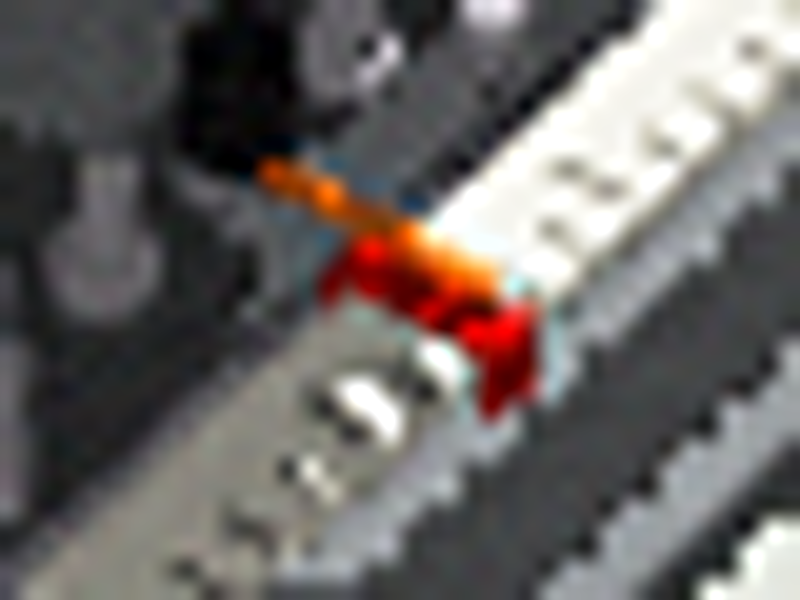

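c_s7: the orange blade, (265,165) to (500,280), now lies over the inner edge of the red clip, so it's about 1–2 mm short. I'll take sub-pixel profiles along the ruler from the existing frames.

```bash
cat > prof.py <<'E'
from h import *
from scipy.ndimage import map_coordinates as mc
p=[.54141699,.08660433,-1.39517731]; c,s=np.cos(p[2]),np.sin(p[2])
X=np.arange(200,236,.5)
def prof(n,ys,z,lum):
    im=np.load(f'pics/{n}.npz')['color'].astype(float); o=[]
    for y in ys:
        uv=np.array([proj(n,[p[0]+(c*x-s*y)/1000,p[1]+(s*x+c*y)/1000,z]) for x in X])
        o.append(np.clip(lum([mc(im[...,k],[uv[:,1],uv[:,0]],order=1) for k in range(3)]),0,None))
    return np.mean(o,0)
red=lambda q:q[0]-np.maximum(q[1],q[2]); org=lambda q:q[0]-q[2]
def half(f):
    k=f.argmax(); h=f[k]/2; i=k
    while f[i]>h:i-=1
    j=k
    while f[j]>h:j+=1
    return X[i]+.5*(h-f[i])/(f[i+1]-f[i]), X[j]-.5*(h-f[j])/(f[j-1]-f[j])
if __name__=='__main__':
    for n in('s0','s3','s5','s6'): f=prof(n,range(48,62),.059,red); a,b=half(f); print(n,'mark',a,b,'mid',(a+b)/2)
    for n in('s6',): a,b=half(prof(n,range(46,58),.063,org)); print(n,'ptr over ruler',a,b,(a+b)/2)
    for n in sys.argv[1:] or('s6','s7'): a,b=half(prof(n,range(33,41),.063,org)); print(n,'ptr root',a,b,(a+b)/2)
E
python3 prof.py
```

```text
s0 mark 207.26588094188304 215.0949235295047 mid 211.18040223569386
s3 mark 206.9594178005264 216.3509135428703 mid 211.65516567169834
s5 mark 207.08906700736142 216.34373474886755 mid 211.71640087811448
s6 mark 207.38040357419624 215.15921914891643 mid 211.26981136155632
s6 ptr over ruler 210.61004234416143 218.95110601820807 214.78057418118476
s6 ptr root 223.28796416188285 228.78541097508133 226.03668756848208
s7 ptr root 206.94970355076228 211.97725723378323 209.46348039227274
```

```bash
python3 -m inch '[[1,0.0003,-0.0015,0,0],[1,0.0005,-0.0032,0,0],[1,0.0005,-0.0032,0,0],[1,0.0005,-0.0032,0,0]]'; python3 chk.py s8; python3 prof.py s7 s8
```

```text
t: 16.73
tool_pos: [0.5774, -0.126, 0.1482]
orientation: [-1.558, -0.144, 0.136]
force: [-0.1, 5.3, 2.6]
opening: 0.0227
16 [211.8  55.5]
17 [211.8  43.4]
tcp [ 0.57735439 -0.12605899  0.14814636] 215.671156730221 [-0.35001227  4.97581146  2.0126415 ] [ 0.0013  0.0004  0.0023 -0.0002  0.0011  0.0001]
s0 mark 207.26588094188304 215.0949235295047 mid 211.18040223569386
s3 mark 206.9594178005264 216.3509135428703 mid 211.65516567169834
s5 mark 207.08906700736142 216.34373474886755 mid 211.71640087811448
s6 mark 207.38040357419624 215.15921914891643 mid 211.26981136155632
s6 ptr over ruler 210.61004234416143 218.95110601820807 214.78057418118476
s7 ptr root 206.94970355076228 211.97725723378323 209.46348039227274
s8 ptr root 208.44678825945203 214.48794914378857 211.4673687016203
```

```bash
python3 - <<'E'
from h import *
for i in range(12):
    snap('scene','s9')
    if i%3==0: print(robot.read_state()['t'],robot.read_state()['tool_pos'],robot.read_state()['opening'])
im=np.load('pics/s9.npz')['color']
f=lambda x,w,h:cv2.resize(x,(w,h),interpolation=cv2.INTER_CUBIC)
cv2.imwrite('pics/c9.png',np.hstack([f(im[150:350,180:380],400,500),f(im[265:297,328:360],400,500)])[:,:,::-1])
E
python3 prof.py s9|tail -1
```

```text
16.825 [ 0.57737277 -0.12601676  0.14815434] 0.02311752270267826
16.975 [ 0.57736847 -0.12603874  0.14814755] 0.02343564799432879
17.125 [ 0.57739212 -0.1260048   0.14816241] 0.023067558376820518
17.275 [ 0.57736542 -0.12604233  0.14813212] 0.022987499066058785
s9 ptr root 208.4869037715619 214.47459783784663 211.48075080470426
```

View pics/c9.png

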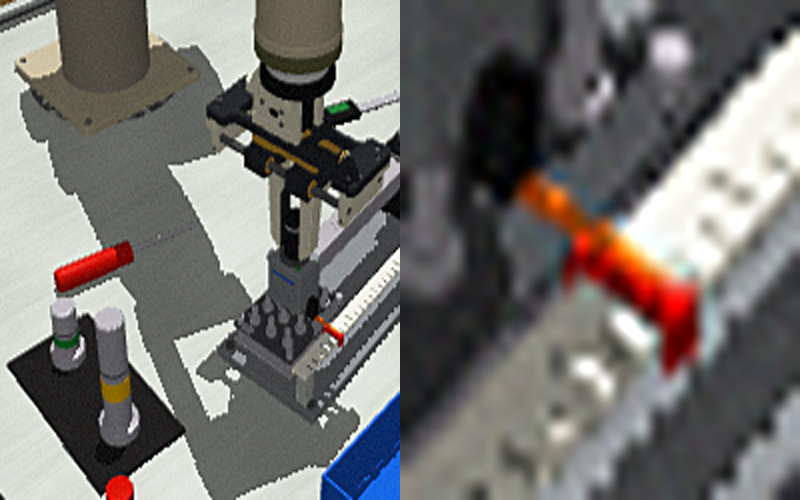

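c9: the pointer lies over the red clip around (640,270), the small offset being the 4 mm height parallax. The arm is steady and both masters stand on the pad. Handing in.

```bash
python3 -c "
from h import *
print(robot.close_job()); print(robot.read_state()['tool_pos'])"
```

```text
the job is handed in; nothing more can be done
None
the job is handed in; nothing more can be done
```

The job is done and handed in at about 17.3 s, with the gripper still holding the boom at the set mark; no verdict was reported.

- **Tall master:** it stands upright on the free half of the large black pad, released. The short master was not touched.
- **Lock button:** I pushed it to a hard stop at about 30 N, with the fingertips at about 128 mm, so it is fully in.
- **Boom:** I gripped the knob and drew the boom out. On the first pull I took the mark's station x for boom travel, so the pointer passed the mark by about 15 mm. It cleared the clip from above, and I brought it back.

**Last checks:**
- The pointer is at station x 211.5 mm. The mark reads 211.2 to 211.7 mm depending on the frame, and one early top-view reading gave 212.7 mm. They agree to within about 0.5 mm in the scene camera; that top-view reading is 1.2 mm off.
- The set mark was still at its starting position in the image.
- The arm stayed steady to about 0.05 mm over half a second.

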